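Set up a basin, battens, sieve and brush for sieving glaze

ROBOT

A 6-joint arm with a two-finger parallel gripper is mounted at the origin on the work surface. World frame = base frame: x ahead of the robot, y to its left, z up, the work surface at z = 0. Lengths are in m, angles in rad, forces in N, time in s.
With the tool pointing down it reaches from about 0.35 to 0.775 m from the base axis. Payload 7.3 kg.
Tool frame: the origin (TCP) lies at the very end of the fingers, on their centre line; the grasp point (between the pads) lies 19 mm behind it (robot.pinch_z is the distance from the TCP to the grasp point, in m); z points along the fingers, y is the line along which they close (so a half turn about z gives the same grasp; the last joint's range is limited). The gripper opens to 92 mm and grips with 3 to 60 N. Pads are 19 mm wide; open, the fingers measure 130 mm over their backs; the gripper's body (75 mm by 190 mm) begins 47 mm behind the grasp point.
Start: joints at [1.019, 0.342, 1.524, -0, 1.275, -0.146], TCP at [0.207, 0.482, 0.227] pointing down, gripper open.
Joint ranges: [-2.53, 2.53], [-0.77, 2.02], [0.04, 2.7], [-1, 4.14], [0.28, 2.66], [-3.11, 3.11]. Speed limits (rad/s): [2.57, 2.57, 3.14, 3.14, 3.14, 3.14].

INTERFACE

Orientations are given as [roll, pitch, yaw] about the fixed x, y, z axes, in that order (R = Rz(yaw) Ry(pitch) Rx(roll)).
In Python, from cell import robot gives the robot as it stands.
- The arm moves only by the tool move_arm, never from a script. Its argument "motion" is a list of rows, each a list of 6 numbers: the shift along the tool's x, y, z in units of 0.1 m (1.0 is 0.1 m), then the turn, a rotation vector about the tool's x, y, z in units of pi rad (1.0 is pi rad). In form: [[dx, dy, dz, rx, ry, rz], ...]. A call has 1 to 12 rows; each row is the pose to reach, as a shift and turn from the pose commanded when the call began, along the tool's axes at that moment, turning the shorter way round; what a row does not reach only later rows make up. A row lasts 1/8 s, in which the tool goes at most 62.5 mm and 10.7 degrees, less where a joint would pass 70% of its speed; a pose out of reach is approached as far as the arm can. A call with a number of a shift or a turn outside -1 to 1 is refused whole. A call with a gripper value outside its range is refused whole. "fingers" is the opening, from -1 (shut) to 1 (fully open), set as the call begins (left out, the last holds). The fingers move at their own pace and stop on an object; "newtons" is the grip in N (left out, the last holds). Time passes only in rows, so rows that repeat a pose let the fingers close. It gives the time, the measured TCP pose, the force, the opening and the grip force at its end, in the units of the state.
- robot.observe(): the state, without advancing time (a new reading comes with each control period).
- robot.read_camera(name): name is "scene" or "top"; returns a dict with "image" (420x560x3 uint8, red, green, blue), "range_z" (420x560 float32, m along the optical axis (not along the pixel's ray), 0 where there is no reading), "vfov" (degrees; the focal length in pixels is half the picture's height over the tangent of half this angle, whatever the lens; pixels are square), "cx", "cy" (the principal point, pixels), "extrinsics" (4x4, takes a point from camera to world coordinates). Camera axes: x right, y up, looking along -z (the intrinsics and any distortion apply to the point x, -y, -z); pixel columns grow to the right and rows downward; lengths in m; the calibration is good to about 2 mm. A picture is of the moment at which its call begins.
- robot.hand_in(): hands the job in; it is judged then, once.
The state is a dict: "time": time; "qpos": joint angles; "qvel": joint speeds; "joint_efforts": joint torques, N m; "tool_pos": TCP position; "tool_rot": TCP orientation; "contact_force": force on the tool from outside, world axes, zero at the start; "torque": the same for the moment, N m; "opening": finger opening in m; "grip_force": force on a finger pad.
Only numpy, scipy, OpenCV 4.12 (cv2) and the standard library are available. Lean on these libraries where they do the work, as an engineer would, in place of code of your own. Each camera call takes 0.05 s, during which the arm holds its last target. There are 200 camera calls.

TASK

Set up the empty basin for sieving glaze: lay the two long battens flat across its rim, parallel and evenly either side of the middle with about 90 mm between their centre lines; then set the sieve upright on both battens, centred over the basin; and last stand the lawn brush, bristles down, in the middle of the sieve. Set each thing down rather than dropping it, and do not push the basin from its place. Leave the short stick, the oval dish, the glaze jar and the rolling pin alone.

Things in the scene. Friction and masses are not known exactly. Their poses are not given: they have to be found in the camera images.
- basin_rim (a point): Stoneware mixing basin, round, pale grey, empty, open at the top: 250 mm over the rim, 110 mm high, rim 8 mm wide and level, wall about 8 mm narrowing to a foot 176 mm across; 2 kg, stands loose on the table. This point is the centre of its mouth, level with the top of the rim (110 mm above the table); z up.
- batten_a_mid (a point): Long batten A, one of two alike: plain pine strip 320 x 28 x 10 mm, about 50 g, lying flat on the canvas-covered rolling board (330 x 230 mm, top 12 mm above the table) beside batten B and the short stick, roughly parallel with at least 30 mm clear between neighbours at the middle. This point is its centre, half-way up (5 mm above its underside); x along its length, y across its width, z up.
- batten_b_mid (a point): Long batten B, the same as batten A: 320 x 28 x 10 mm, about 50 g. This point is its centre, half-way up; x along its length, y across its width, z up.
- short_stick_mid (a point): Short stick of the same pine section, only 180 x 28 x 10 mm, too short for the basin; lies on the rolling board with the battens and stays there. This point is its centre, half-way up; x along its length.
- sieve_mid (a point): Glaze sieve: round bent-wood hoop 150 mm outside, 132 mm inside (wall 9 mm), 60 mm high, open at the top, with a flat grey wire mesh whose upper face is 12 mm above its lower edge; about 220 g, standing upright on the plywood ware board (330 x 200 mm, top 12 mm above the table). It can be gripped by its wall from above, one finger inside. This point is its centre, on the axis and half-way up (30 mm above its lower edge); z up.
- brush_mid (a point): Stub lawn brush: round, 104 mm tall, standing on its bristles on the ware board beside the sieve with at least 40 mm clear between them. Dark bristles 50 mm across up to 24 mm, a wooden head 54 mm across up to 36 mm, then a round handle 25 mm across from 52 mm to 98 mm above the bristle ends; about 90 g. This point is on its axis half-way up (52 mm above the bristle ends); z up.
- dish: Bystander: shallow oval cream dish with dark spots, about 100 x 133 mm, 17 mm high, beyond the work. Origin at the centre of its underside.
- jar: Bystander: glaze jar with a black lid, 72 mm across, 95 mm high, beyond the work. Origin at the centre of its underside.
- rolling_pin: Bystander: plain wooden rolling pin 38 mm thick, 270 mm long, lying along its y axis beyond the work; it does not roll. Origin under its middle, on the table.

How it is judged:
On the way, in this order (a step that is already met when the one before it is completed fails the run):
1. both long battens lie released across the basin's rim, parallel, about 90 mm apart, either side of the middle (angle between the x axis of batten_a_mid and the x axis of batten_b_mid, either way round below 0.12 rad and (y of batten_b_mid in the frame of batten_a_mid between 0.07 and 0.11 m or y of batten_b_mid in the frame of batten_a_mid between -0.11 and -0.07 m) and horizontal distance between each of batten_a_mid, batten_b_mid and basin_rim below 0.062 m and z of batten_a_mid in the frame of basin_rim between 0 and 0.01 m and angle between each of batten_a_mid, batten_b_mid's own z axis and vertical below 0.05 rad and contact force between each of batten_a, batten_b and basin above 0.05 N and contact force between each of batten_a, batten_b and the fingers below 0.05 N and linear speed of each of batten_a, batten_b below 0.02 m/s and z of batten_b_mid in the frame of basin_rim between 0 and 0.01 m), for 0.2 s.
2. the sieve stands released and upright on both battens, centred over the basin (all of step 1 and horizontal distance between sieve_mid and basin_rim below 0.02 m and z of sieve_mid in the frame of basin_rim between 0.034 and 0.046 m and angle between sieve_mid's own z axis and vertical below 0.06 rad and contact force between sieve and batten_a above 0.05 N and contact force between sieve and batten_b above 0.05 N and contact force between sieve and the fingers below 0.05 N and linear speed of sieve below 0.02 m/s), for 0.2 s.
3. the brush stands released, bristles down, in the middle of the sieve (horizontal distance between sieve_mid and basin_rim below 0.02 m and z of sieve_mid in the frame of basin_rim between 0.034 and 0.046 m and angle between sieve_mid's own z axis and vertical below 0.06 rad and contact force between sieve and batten_a above 0.05 N and contact force between sieve and batten_b above 0.05 N and contact force between each of sieve, brush and the fingers below 0.05 N and linear speed of each of sieve, brush below 0.02 m/s and horizontal distance between brush_mid and sieve_mid below 0.022 m and z of brush_mid in the frame of sieve_mid between 0.028 and 0.04 m and angle between brush_mid's own z axis and vertical below 0.12 rad), for 0.2 s.
At the end, for the whole second after the job is handed in: Battens flat on the rim, parallel within 0.12 rad, centre lines 70-110 mm apart, centres within 62 mm of the basin axis; sieve upright on both, within 20 mm of that axis; brush upright on the mesh, within 22 mm of the sieve axis; all released, at rest (all of step 1 and all of step 3); the robot touches nothing.
It fails at once if the basin is pushed more than 25 mm (distance of basin_rim from where it was at the start of the episode above 0.025 m).
It fails at once if the short stick is moved more than 15 mm (distance of short_stick_mid from where it was at the start of the episode above 0.015 m).
It fails at once if the dish or the jar is moved more than 15 mm (distance of any of dish, jar from where it was at the start of the episode above 0.015 m).
It fails at once if the rolling pin is touched (contact force between rolling_pin and anything else above 1 N).
It fails at once if a batten, the sieve or the brush is let go more than about 25 mm up and falls ((linear speed of batten_a above 0.7 m/s and contact force between batten_a and the fingers below 0.05 N) or (linear speed of batten_b above 0.7 m/s and contact force between batten_b and the fingers below 0.05 N) or (linear speed of sieve above 0.7 m/s and contact force between sieve and the fingers below 0.05 N) or (linear speed of brush above 0.7 m/s and contact force between brush and the fingers below 0.05 N)).
It also fails if it takes over 118 s, if anything falls off the work surface, if the arm or the gripper's body presses on something with over 40 N, if the wrist force passes 120 N, or if a joint passes its speed limit or range.

## Working session

There is one attempt and no reset: what is moved stays moved. The work goes in short steps, Python scripts to look and compute and a tool call to move; the robot and the scene stay as the last step left them, time stands still between calls to the robot, and variables do not carry over. Pictures are saved under pics/ and viewed, at most 14 in all, crops included, and the job is handed in when it is done.

Besides the shell and the picture viewer there is one more tool, called after "Call:" in YAML: its name, and indented under it one key for each argument. move_arm: Moves the arm, as the interface text tells. Shifts and turns lie within -1 to 1; 1 stands for 0.1 m of shift or pi rad of turn. Its arguments: {"type":"object","properties":{"motion":{"type":"array"},"fingers":{"type":"number"},"newtons":{"type":"number"}},"required":["motion"]}

```bash
mkdir -p pics; ls
cat > h.py <<'E'
import numpy as np, cv2
from cell import robot
def cam(n):
    c=robot.read_camera(n); h=c["image"].shape[0]
    c["f"]=h/2/np.tan(np.radians(c["vfov"])/2); return c
def cloud(c):
    z=c["range_z"]; v,u=np.mgrid[:z.shape[0],:z.shape[1]]
    p=np.stack([(u-c["cx"])/c["f"]*z,-(v-c["cy"])/c["f"]*z,-z,np.ones_like(z)],-1)
    P=(p@np.array(c["extrinsics"]).T)[...,:3]; P[z<=0]=np.nan; return P
def save(c,n): cv2.imwrite("pics/"+n+".png",cv2.cvtColor(c["image"],cv2.COLOR_RGB2BGR))
E
python3 - <<'E'
from h import *
print({k:v for k,v in robot.observe().items()})
for n in("top","scene"):
    c=cam(n); save(c,n+"0"); print(n,[k for k in c],c["f"],c["cx"],c["cy"],np.round(c["extrinsics"],3).tolist(),[(k,c[k]) for k in c if "dist" in k or "lens" in k])
    np.save(n+"0.npy",cloud(c)); P=cloud(c); print(np.nanmin(P.reshape(-1,3),0),np.nanmax(P.reshape(-1,3),0),np.isnan(P[...,0]).mean())
E
```

```text
pics
{'time': 0.0, 'qpos': array([ 1.01898090e+00,  3.42700239e-01,  1.52503050e+00, -1.50760443e-05,
        1.27537456e+00, -1.46017865e-01]), 'qvel': array([-6.76583511e-04, -1.07497403e-05,  8.20359914e-04, -7.14117639e-04,
        5.52741796e-04,  1.08205007e-03]), 'joint_efforts': array([ 3.78257323e-05, -4.31245029e+01, -2.44221461e+01,  7.17735942e-02,
        5.60407480e-02, -1.08515278e-04]), 'tool_pos': array([0.20702138, 0.48201652, 0.22605192]), 'tool_rot': array([-3.14009401e+00, -2.05825865e-04,  2.73579934e+00]), 'contact_force': array([-0.11958512, -0.08433881,  0.25556579]), 'torque': array([-0.04496025, -0.00613613,  0.04042535]), 'grip_force': 0.0, 'opening': 0.09190381164925204}
top ['image', 'range_z', 'vfov', 'cx', 'cy', 'extrinsics', 'f'] 431.8395721053679 269.20272166060136 207.32979045426114 [[-0.023, 0.996, -0.087, 0.508], [-1.0, -0.023, 0.005, 0.024], [0.003, 0.087, 0.996, 1.304], [0.0, 0.0, 0.0, 1.0]] []
[-0.01682723 -1.43132656 -0.76912321] [1.3728703  1.31972424 0.59227153] 0.004077380952380952
scene ['image', 'range_z', 'vfov', 'cx', 'cy', 'extrinsics', 'f'] 398.81765672552586 274.1390873693584 200.9203685149209 [[0.71, -0.428, 0.559, 1.127], [0.704, 0.434, -0.562, -0.466], [-0.003, 0.793, 0.61, 0.651], [0.0, 0.0, 0.0, 1.0]] []
[-2.10101476 -0.56616661 -0.76541922] [1.3609034  2.26524183 0.41847686] 0.00405187074829932
```

View pics/top0.png

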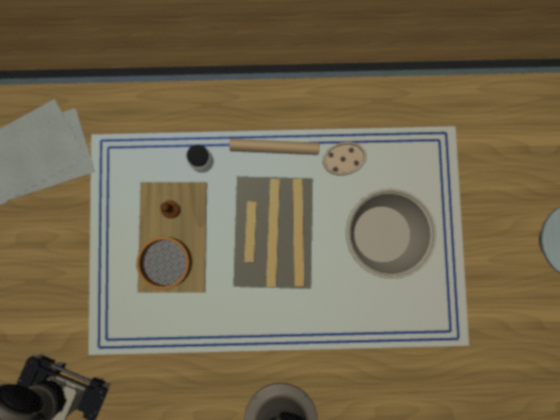

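View pics/scene0.png

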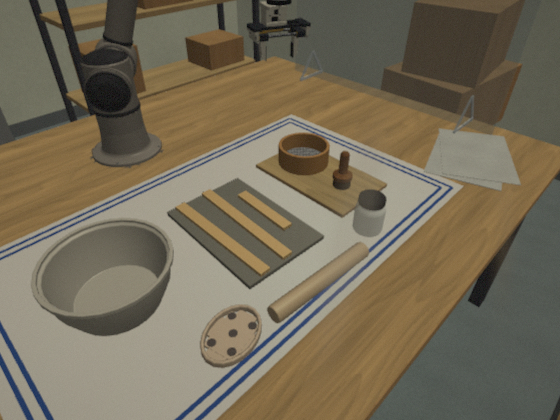

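The top view shows the short stick at (250,232), the battens at (273,233) and (298,232), the basin at (390,234), the sieve at (164,262) and the brush at (170,209). The scene view shows the same layout. Next I measure them, using both views.

```bash
cat > m.py <<'E'
from h import *
def measure(n,P,img,seed=None):
    hsv=cv2.cvtColor(img,cv2.COLOR_RGB2HSV)
    ok=~np.isnan(P[...,0]); x,y,z=P[...,0],P[...,1],P[...,2]
    # basin rim: height band
    m=ok&(abs(z-.110)<.005)&(y<-.1)&(x>.2)&(x<.75)&(y>-.6)
    q=P[m]; 
    A=np.c_[2*q[:,:2],np.ones(len(q))]; s=np.linalg.lstsq(A,(q[:,:2]**2).sum(1),rcond=None)[0]
    r=np.sqrt(s[2]+s[0]**2+s[1]**2); print(n,"basin",s[:2].round(4),"r",r.round(4),"z",np.median(q[:,2]).round(4),len(q))
    # wood strips on board
    m=(ok&(z>.008)&(z<.035)&(x>.25)&(x<.75)&(abs(y)<.2)&(hsv[...,1]>90)&(hsv[...,2]>110)).astype(np.uint8)
    k,l,st,_=cv2.connectedComponentsWithStats(m)
    for i in range(1,k):
        if st[i,4]<150: continue
        q=P[l==i]; (c,sz,a)=cv2.minAreaRect(q[:,:2].astype(np.float32))
        if sz[0]<sz[1]: sz=sz[::-1]; a+=90
        print(n,"strip",np.round(c,4),np.round(sz,3),"ang",round(a,2),"z",np.median(q[:,2]).round(4),"med",np.median(q[:,:2],0).round(4))
    # sieve top ring
    m=ok&(abs(z-.072)<.004)&(y>.1)&(y<.5)&(x>.3)&(x<.7)
    k,l,st,_=cv2.connectedComponentsWithStats(m.astype(np.uint8))
    q=P[m]; q=q[(q[:,0]<.62)]
    for lo,hi in((.3,.7),):
        (c,r)=cv2.minEnclosingCircle(q[:,:2].astype(np.float32)); print(n,"ring72",np.round(c,4),round(r,4),len(q))
    for zz in(.116,.112,.045):
        m=ok&(abs(z-zz)<.006)&(y>.1)&(y<.4)&(x>.45)&(x<.62)
        if m.any(): print(n,"brush@",zz,P[m].mean(0).round(4),P[m].min(0).round(3),P[m].max(0).round(3))
E
python3 - <<'E'
from m import *
for n in("top","scene"):
    measure(n,np.load(n+"0.npy"),cv2.cvtColor(cv2.imread(f"pics/{n}0.png"),cv2.COLOR_BGR2RGB))
P=np.load("top0.npy");
for u,v in((320,320),(220,170),(150,285),(240,280),(164,262),(384,236),(198,155)):print((u,v),P[v,u].round(4))
P=np.load("scene0.npy");
for u,v in((200,280),(270,320),(108,285),(303,150)):print((u,v),P[v,u].round(4))
E
```

```text
top basin [ 0.5338 -0.3164] r 0.1197 z 0.1101 892
top strip [0.5472 0.0093] [0.317 0.029] ang 176.49 z 0.0226 med [0.541  0.0098]
top strip [ 0.5455 -0.0662] [0.318 0.03 ] ang 178.61 z 0.0225 med [ 0.5425 -0.0657]
top strip [0.5524 0.0762] [0.18  0.029] ang 176.44 z 0.0224 med [0.5484 0.0761]
top ring72 [0.5051 0.3162] 0.1145 475
top brush@ 0.116 [0.6155 0.3064 0.1149] [0.609 0.295 0.111] [0.62  0.317 0.12 ]
top brush@ 0.112 [0.6141 0.3059 0.1127] [0.609 0.295 0.106] [0.62  0.317 0.117]
top brush@ 0.045 [0.5434 0.3152 0.0463] [0.451 0.25  0.039] [0.62  0.391 0.051]
scene basin [ 0.5353 -0.3191] r 0.1202 z 0.1109 1986
scene strip [0.5467 0.0067] [0.319 0.028] ang 176.45 z 0.0232 med [0.5711 0.0048]
scene strip [0.5499 0.0736] [0.18  0.029] ang 176.2 z 0.0232 med [0.5575 0.0717]
scene strip [ 0.5473 -0.0686] [0.318 0.028] ang 179.22 z 0.0233 med [ 0.5705 -0.0697]
scene ring72 [0.5043 0.3124] 0.1138 356
scene brush@ 0.116 [0.6152 0.3046 0.1149] [0.609 0.298 0.111] [0.619 0.315 0.117]
scene brush@ 0.112 [0.6153 0.3032 0.1132] [0.609 0.297 0.106] [0.619 0.315 0.117]
scene brush@ 0.045 [0.5159 0.2957 0.0452] [0.45  0.247 0.039] [0.618 0.391 0.051]
(320, 320) [ 0.2839 -0.1252  0.0012]
(220, 170) [0.7397 0.1647 0.0028]
(150, 285) [0.4039 0.3595 0.0688]
(240, 280) [0.4073 0.109  0.0101]
(164, 262) [0.4662 0.3294 0.0288]
(384, 236) [ 0.5274 -0.3226  0.0153]
(198, 155) [0.7688 0.2173 0.0903]
(200, 280) [ 0.6128 -0.1742  0.002 ]
(270, 320) [ 0.7889 -0.1395  0.    ]
(108, 285) [ 0.4962 -0.3206  0.012 ]
(303, 150) [0.4329 0.3577 0.024 ]
```

Call:
move_arm:
  motion:
    - [0, 0, 0, 0, 0, -0.129]
    - [0, 0, 0, 0, 0, -0.129]
    - [0, 0, 0, 0, 0, -0.129]
    - [0, 0, 0, 0, 0, -0.129]
  fingers: 0.09
  newtons: 20

```text
time: 0.6
tool_pos: [0.2072, 0.4823, 0.2266]
tool_rot: [-3.141, -0.0, 3.138]
contact_force: [-0.0, 0.3, 0.2]
opening: 0.0562
grip_force: 0.0
```

Call:
move_arm:
  motion:
    - [-0.283, -0.458, 0, 0, 0, 0]
    - [-0.565, -0.915, 0, 0, 0, 0]

```text
time: 0.85
tool_pos: [0.264, 0.39, 0.2265]
tool_rot: [-3.141, 0.0, 3.14]
contact_force: [1.1, -0.5, 0.1]
opening: 0.05
grip_force: 0.0
```

Call:
move_arm:
  motion:
    - [-0.283, -0.458, 0, 0, 0, 0]
    - [-0.565, -0.915, 0, 0, 0, 0]

```text
time: 1.1
tool_pos: [0.3208, 0.2979, 0.2268]
tool_rot: [3.141, 0.001, 3.139]
contact_force: [1.0, 1.2, 0.5]
opening: 0.0501
grip_force: 0.0
```

Call:
move_arm:
  motion:
    - [-0.283, -0.458, 0, 0, 0, 0]
    - [-0.565, -0.915, 0, 0, 0, 0]

```text
time: 1.35
tool_pos: [0.3773, 0.2063, 0.2269]
tool_rot: [3.141, 0.001, 3.138]
contact_force: [-0.1, 1.3, -0.0]
opening: 0.0501
grip_force: 0.0
```

Run:
```python
from h import *
for n in("top","scene"):
    P=np.load(n+"0.npy");x,y,z=P[...,0],P[...,1],P[...,2]
    b=(x>.575)&(x<.7)&(y>.25)&(y<.38)
    for lo,hi in((.107,.13),(.04,.06)):
        q=P[b&(z>lo)&(z<hi)]; print(n,"brush",lo,len(q),q.mean(0).round(4),q.min(0).round(3),q.max(0).round(3))
    q=P[(abs(z-.0705)<.005)&(x<.565)&(x>.35)&(y>.2)&(y<.45)]
    s=np.linalg.lstsq(np.c_[2*q[:,:2],np.ones(len(q))],(q[:,:2]**2).sum(1),rcond=None)[0]
    print(n,"sieve",s[:2].round(4),np.sqrt(s[2]+s[:2]@s[:2]).round(4),q[:,2].mean().round(4),q.min(0).round(3),q.max(0).round(3))
s=robot.observe();print(s["tool_pos"],s["tool_rot"],s["opening"],s["time"])
```

```text
top brush 0.107 62 [0.6199 0.3073 0.114 ] [0.609 0.295 0.108] [0.632 0.32  0.122]
top brush 0.04 179 [0.6182 0.3018 0.0507] [0.594 0.281 0.04 ] [0.647 0.333 0.06 ]
top sieve [0.4657 0.323 ] 0.0702 0.0716 [0.392 0.248 0.066] [0.539 0.398 0.075]
scene brush 0.107 49 [0.6225 0.3034 0.1136] [0.609 0.294 0.108] [0.633 0.315 0.117]
scene brush 0.04 189 [0.6265 0.2967 0.05  ] [0.594 0.279 0.04 ] [0.647 0.332 0.06 ]
scene sieve [0.4664 0.3209] 0.0703 0.0711 [0.391 0.247 0.066] [0.541 0.398 0.075]
[0.3773382  0.20626232 0.22693745] [3.14123989e+00 7.30684639e-04 3.13820683e+00] 0.050057592207713233 1.35
```

Call:
move_arm:
  motion:
    - [-0.283, -0.458, 0, 0, 0, 0]
    - [-0.563, -0.912, 0, 0, 0, 0]

```text
time: 1.6
tool_pos: [0.4336, 0.1149, 0.2269]
tool_rot: [3.141, 0.001, 3.138]
contact_force: [1.0, -0.1, 0.1]
opening: 0.0497
grip_force: 0.0
```

Call:
move_arm:
  motion:
    - [-0.283, -0.458, 0.2, 0, 0, 0]
    - [-0.563, -0.912, 0.4, 0, 0, 0]

```text
time: 1.85
tool_pos: [0.49, 0.0236, 0.1865]
tool_rot: [3.141, 0.001, 3.138]
contact_force: [0.3, 0.3, -0.2]
opening: 0.0499
grip_force: 0.0
```

Call:
move_arm:
  motion:
    - [-0.283, -0.458, 0.4, 0, 0, 0]
    - [-0.563, -0.912, 0.8, 0, 0, 0]
    - [-0.563, -0.912, 0.8, 0, 0, 0.005]

```text
time: 2.22
tool_pos: [0.5449, -0.0682, 0.1036]
tool_rot: [3.141, -0.005, 3.119]
contact_force: [-0.3, 1.2, -0.1]
opening: 0.0499
grip_force: 0.0
```

Run:
```python
from h import *
s=robot.observe();print(s["tool_pos"],s["tool_rot"],s["opening"],s["time"])
c=cam("scene");save(c,"s1")
```

```text
[ 0.54486629 -0.06820325  0.10360099] [ 3.1406877  -0.00455966  3.11894725] 0.04992342767959937 2.225
```

View pics/s1.png

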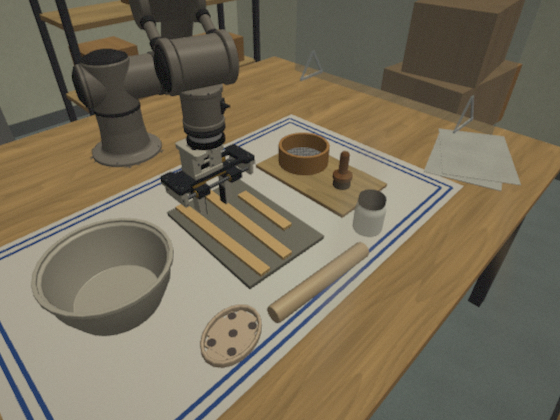

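The open gripper hangs over the middle of the outer batten, at about (212,195), with the jaws across its width. Now I descend and grip.

Call:
move_arm:
  motion:
    - [0, 0, 0.4, 0, 0, 0]
    - [0, 0, 0.7, 0, 0, 0]
    - [0, 0, 0.85, 0, 0, 0]
    - [0, 0, 0.88, 0, 0, 0]
    - [0, 0, 0.88, 0, 0, 0]

```text
time: 2.9
tool_pos: [0.546, -0.0657, 0.0198]
tool_rot: [-3.141, 0.002, 3.126]
contact_force: [0.2, 0.3, 0.2]
opening: 0.05
grip_force: 0.0
```

Call:
move_arm:
  motion:
    - [0, 0, 0, 0, 0, 0]
    - [0, 0, 0, 0, 0, 0]
    - [0, 0, 0, 0, 0, 0]
    - [0, 0, 0, 0, 0, 0]
    - [0, 0, 0, 0, 0, 0]
  fingers: -1
  newtons: 20

```text
time: 3.52
tool_pos: [0.5456, -0.066, 0.0191]
tool_rot: [-3.141, 0.001, 3.125]
contact_force: [-0.7, 0.4, 5.5]
opening: 0.0275
grip_force: 20.0
```

Only about 3 mm of the fingertips is on the batten, so I regrip lower.

Call:
move_arm:
  motion:
    - [0, 0, 0, 0, 0, 0]
    - [0, 0, 0, 0, 0, 0]
    - [0, 0, 0, 0, 0, 0]
    - [0, 0, 0.03, 0, 0, 0]
    - [0, 0, 0.047, 0, 0, 0]
    - [0, 0, 0.047, 0, 0, 0]
    - [0, 0, 0.047, 0, 0, 0]
  fingers: 0.0

```text
time: 4.4
tool_pos: [0.5454, -0.0659, 0.014]
tool_rot: [3.141, 0.0, 3.125]
contact_force: [0.1, 0.2, 0.7]
opening: 0.0457
grip_force: 0.0
```

Call:
move_arm:
  motion:
    - [0, 0, 0, 0, 0, 0]
    - [0, 0, 0, 0, 0, 0]
    - [0, 0, 0, 0, 0, 0]
    - [0, 0, 0, 0, 0, 0]
    - [0, 0, 0, 0, 0, 0]
  fingers: -1
  newtons: 20

```text
time: 5.03
tool_pos: [0.5454, -0.0659, 0.0141]
tool_rot: [3.141, 0.0, 3.125]
contact_force: [-0.7, 0.0, -0.1]
opening: 0.0273
grip_force: 20.0
```

Call:
move_arm:
  motion:
    - [0, 0, -0.2, 0, 0, 0]
    - [0, 0, -0.6, 0, 0, 0]
    - [0, 0, -1.0, 0, 0, -0.005]

```text
time: 5.4
tool_pos: [0.545, -0.0658, 0.1148]
tool_rot: [3.141, -0.001, 3.141]
contact_force: [0.7, -0.1, -0.7]
opening: 0.0278
grip_force: 20.0
```

Call:
move_arm:
  motion:
    - [0.01, -0.3, -0.3, 0, 0, 0]
    - [0.02, -0.7, -0.5, 0, 0, 0]
    - [0.037, -0.99, -0.5, 0, 0, 0]

```text
time: 5.78
tool_pos: [0.5424, -0.1666, 0.166]
tool_rot: [-3.14, 0.004, 3.141]
contact_force: [0.5, 0.5, -1.3]
opening: 0.0274
grip_force: 20.0
```

Call:
move_arm:
  motion:
    - [0.02, -0.5, 0, 0, 0, 0]
    - [0.037, -0.99, 0, 0, 0, 0]

```text
time: 6.02
tool_pos: [0.5376, -0.2651, 0.164]
tool_rot: [3.141, 0.0, 3.142]
contact_force: [0.7, 0.7, -0.6]
opening: 0.0279
grip_force: 20.0
```

Call:
move_arm:
  motion:
    - [0.02, -0.4, 0, 0, 0, 0]
    - [0.03, -0.8, 0, 0, 0, 0]
    - [0.037, -0.99, 0, 0, 0, 0]
    - [0.037, -0.99, 0, 0, 0, 0]
    - [0.037, -0.99, 0, 0, 0, 0]

```text
time: 6.65
tool_pos: [0.5342, -0.3614, 0.1639]
tool_rot: [3.141, -0.0, -3.141]
contact_force: [-0.4, 1.1, -0.3]
opening: 0.0274
grip_force: 20.0
```

Run:
```python
from h import *
s=robot.observe();print(s["tool_pos"],s["tool_rot"],s["opening"],s["time"])
c=cam("scene");save(c,"s2");P=cloud(c)
hsv=cv2.cvtColor(c["image"],cv2.COLOR_RGB2HSV);z=P[...,2]
m=(hsv[...,1]>90)&(hsv[...,2]>110)&(z>.13)&(z<.2)&(P[...,1]<-.3)&(P[...,0]>.3)
q=P[m];print(len(q),cv2.minAreaRect(q[:,:2].astype(np.float32)),q.min(0),q.max(0),np.polyfit(q[:,0],q[:,2],1))
```

```text
[ 0.53424965 -0.36135793  0.16387359] [ 3.14050165e+00 -3.90748355e-04 -3.14116151e+00] 0.027402048632022495 6.65
1676 ((0.5664393901824951, -0.3642164468765259), (0.2597808837890625, 0.028011349961161613), 0.07286130636930466) [ 0.43653898 -0.37825125  0.16569983] [ 0.69632158 -0.35014194  0.1963149 ] [-0.00390496  0.17571213]
```

View pics/s2.png

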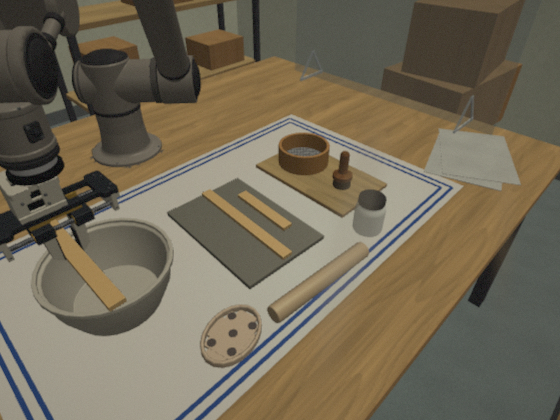

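The batten is level over the basin, lying from (60,232) to (115,300). Its y is 45 mm beyond the basin centre in the same camera frame. Lowering.

Call:
move_arm:
  motion:
    - [0, 0, 0.25, 0, 0, 0]
    - [0, 0, 0.42, 0, 0, 0]
    - [0, 0, 0.47, 0, 0, 0]
    - [0, 0, 0.49, 0, 0, 0]
    - [0, 0, 0.5, 0, 0, 0]
    - [0, 0, 0.5, 0, 0, 0]
    - [0, 0, 0.5, 0, 0, 0]

```text
time: 7.58
tool_pos: [0.5342, -0.3631, 0.1144]
tool_rot: [-3.141, 0.001, 3.141]
contact_force: [-0.1, -1.4, 0.1]
opening: 0.0276
grip_force: 20.0
```

Call:
move_arm:
  motion:
    - [0, 0, 0.01, 0, 0, 0]
    - [0, 0, 0.02, 0, 0, 0]
    - [0, 0, 0.02, 0, 0, 0]
    - [0, 0, 0.02, 0, 0, 0]

```text
time: 8.07
tool_pos: [0.5341, -0.3629, 0.1121]
tool_rot: [-3.142, 0.0, 3.141]
contact_force: [-0.4, 0.0, 0.7]
opening: 0.0272
grip_force: 20.0
```

Call:
move_arm:
  motion:
    - [0, 0, 0.005, 0, 0, 0]
    - [0, 0, 0.01, 0, 0, 0]
    - [0, 0, 0.01, 0, 0, 0]
    - [0, 0, 0.01, 0, 0, 0]

```text
time: 8.57
tool_pos: [0.5341, -0.3629, 0.112]
tool_rot: [-3.141, 0.001, 3.141]
contact_force: [-3.0, 2.2, 7.2]
opening: 0.0274
grip_force: 20.0
```

It's seated with 7 N of contact. Release, rise, and go to the second batten.

Call:
move_arm:
  motion:
    - [0, 0, 0, 0, 0, 0]
    - [0, 0, 0, 0, 0, 0]
    - [0, 0, 0, 0, 0, 0]
    - [0, 0, -0.1, 0, 0, 0]
    - [0, 0, -0.4, 0, 0, 0]
    - [0, 0, -0.8, 0, 0, 0]
  fingers: 0.02

```text
time: 9.32
tool_pos: [0.5337, -0.3626, 0.1916]
tool_rot: [3.14, -0.001, 3.141]
contact_force: [0.5, -0.7, 0.6]
opening: 0.0467
grip_force: 0.0
```

Call:
move_arm:
  motion:
    - [-0.02, 0.5, 0, 0, 0, 0]
    - [-0.033, 0.93, 0, 0, 0, 0]

```text
time: 9.57
tool_pos: [0.5376, -0.269, 0.1923]
tool_rot: [-3.141, 0.002, 3.14]
contact_force: [0.6, -0.1, -0.6]
opening: 0.0467
grip_force: 0.0
```

Call:
move_arm:
  motion:
    - [-0.02, 0.5, 0, 0, 0, 0]
    - [-0.033, 0.93, 0, 0, 0, 0]

```text
time: 9.82
tool_pos: [0.5409, -0.1753, 0.1919]
tool_rot: [-3.141, 0.001, 3.141]
contact_force: [-0.4, -0.0, -0.5]
opening: 0.0469
grip_force: 0.0
```

Call:
move_arm:
  motion:
    - [-0.02, 0.5, 0, 0, 0, 0]
    - [-0.033, 0.93, 0, 0, 0, 0]

```text
time: 10.07
tool_pos: [0.5443, -0.0822, 0.1919]
tool_rot: [-3.142, 0.001, 3.141]
contact_force: [0.5, 0.1, 0.1]
opening: 0.0471
grip_force: 0.0
```

Call:
move_arm:
  motion:
    - [-0.02, 0.5, 0.4, 0, 0, 0.01]
    - [-0.033, 0.92, 0.9, 0, 0, 0.0195]
    - [-0.033, 0.92, 0.9, 0, 0, 0.0195]
    - [-0.033, 0.92, 0.9, 0, 0, 0.0195]
    - [-0.033, 0.92, 0.9, 0, 0, 0.0195]

```text
time: 10.7
tool_pos: [0.5488, 0.0068, 0.1027]
tool_rot: [-3.141, 0.003, 3.079]
contact_force: [-0.1, -1.2, 0.3]
opening: 0.0468
grip_force: 0.0
```

Run:
```python
from m import *
s=robot.observe();print(s["tool_pos"],s["tool_rot"],s["opening"],s["time"])
for n in("top","scene"):
    c=cam(n);save(c,n[0]+"3");P=cloud(c)
    hsv=cv2.cvtColor(c["image"],cv2.COLOR_RGB2HSV);z=P[...,2]
    m=(hsv[...,1]>80)&(hsv[...,2]>100)&(z>.113)&(z<.128)&(P[...,1]<-.2)&(P[...,0]>.3)
    q=P[m];print(len(q),cv2.minAreaRect(q[:,:2].astype(np.float32)),q.mean(0),np.polyfit(q[:,0],q[:,2],1))
    measure(n,P,c["image"])
```

```text
[0.54876939 0.00681201 0.10272642] [-3.14124256  0.00339109  3.07864421] 0.04683193470650819 10.7
1235 ((0.5357081890106201, -0.3638189733028412), (0.3155279755592346, 0.03056066669523716), 0.10085891932249069) [ 0.53368905 -0.36259731  0.1207507 ] [0.00099044 0.12022211]
top basin [ 0.5339 -0.3161] r 0.1189 z 0.1102 855
top strip [0.6676 0.0034] [0.076 0.027] ang 178.21 z 0.0227 med [0.6661 0.0022]
top strip [0.463  0.0144] [0.085 0.027] ang 178.63 z 0.0224 med [0.4631 0.0149]
top ring72 [0.5021 0.3167] 0.1115 471
top brush@ 0.116 [0.616  0.3071 0.1154] [0.611 0.298 0.111] [0.62  0.317 0.122]
top brush@ 0.112 [0.6144 0.3065 0.1123] [0.609 0.297 0.107] [0.62  0.317 0.118]
top brush@ 0.045 [0.5466 0.3152 0.0462] [0.45  0.25  0.039] [0.62  0.39  0.051]
2255 ((0.5359123349189758, -0.3656057119369507), (0.3223762512207031, 0.027869364246726036), 0.09834304451942444) [ 0.55910068 -0.36642129  0.12144889] [-0.00306783  0.12316412]
scene basin [ 0.5369 -0.3194] r 0.1204 z 0.111 1834
scene strip [0.547  0.0069] [0.319 0.029] ang 176.55 z 0.0233 med [0.5721 0.0044]
scene strip [0.5499 0.0731] [0.182 0.028] ang 176.55 z 0.0232 med [0.559  0.0716]
scene ring72 [0.5055 0.3237] 0.1167 345
scene brush@ 0.116 [0.6159 0.3014 0.1145] [0.607 0.295 0.11 ] [0.62  0.312 0.118]
scene brush@ 0.112 [0.6161 0.301  0.1141] [0.607 0.294 0.109] [0.62  0.312 0.118]
scene brush@ 0.045 [0.5171 0.2999 0.0454] [0.45  0.246 0.039] [0.619 0.393 0.051]
```

View pics/s3.png

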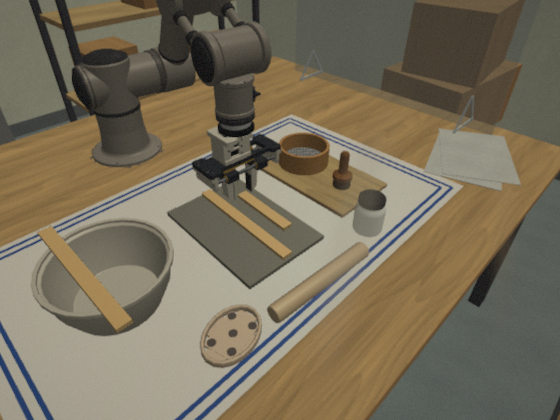

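The first batten lies flat across the rim, from (45,235) to (123,318). The gripper is over the second one. Descend and grip.

Call:
move_arm:
  motion:
    - [0, 0, 0.4, 0, 0, 0]
    - [0, 0, 0.7, 0, 0, 0]
    - [0, 0, 0.84, 0, 0, 0]
    - [0, 0, 0.88, 0, 0, 0]
    - [0, 0, 0.88, 0, 0, 0]
    - [0, 0, 0.88, 0, 0, 0]

```text
time: 11.55
tool_pos: [0.5482, 0.008, 0.0141]
tool_rot: [-3.142, 0.002, 3.08]
contact_force: [0.9, -0.3, 0.1]
opening: 0.0465
grip_force: 0.0
```

Call:
move_arm:
  motion:
    - [0, 0, 0, 0, 0, 0]
    - [0, 0, 0, 0, 0, 0]
    - [0, 0, 0, 0, 0, 0]
    - [0, 0, 0, 0, 0, 0]
    - [0, 0, 0, 0, 0, 0]
  fingers: -1
  newtons: 20

```text
time: 12.18
tool_pos: [0.5477, 0.0082, 0.0133]
tool_rot: [3.141, 0.001, 3.08]
contact_force: [-0.6, 0.8, 4.3]
opening: 0.0276
grip_force: 20.0
```

Call:
move_arm:
  motion:
    - [0, 0, -0.2, 0, 0, 0]
    - [0, 0, -0.6, 0, 0, -0.01]
    - [0, 0, -1.0, 0, 0, -0.0195]

```text
time: 12.55
tool_pos: [0.547, 0.008, 0.1135]
tool_rot: [3.141, -0.002, -3.141]
contact_force: [1.1, 0.2, -0.7]
opening: 0.028
grip_force: 20.0
```

Call:
move_arm:
  motion:
    - [0.01, -0.3, -0.3, 0, 0, 0]
    - [0.02, -0.7, -0.5, 0, 0, 0]
    - [0.042, -0.94, -0.5, 0, 0, 0]

```text
time: 12.92
tool_pos: [0.544, -0.0878, 0.1646]
tool_rot: [-3.14, 0.003, 3.14]
contact_force: [-1.0, 0.1, -0.2]
opening: 0.0277
grip_force: 20.0
```

Call:
move_arm:
  motion:
    - [0.02, -0.5, 0, 0, 0, 0]
    - [0.042, -0.94, 0, 0, 0, 0]

```text
time: 13.18
tool_pos: [0.5386, -0.1813, 0.1627]
tool_rot: [3.142, -0.0, 3.141]
contact_force: [0.2, 0.8, 0.3]
opening: 0.0274
grip_force: 20.0
```

Call:
move_arm:
  motion:
    - [0.02, -0.4, 0, 0, 0, 0]
    - [0.03, -0.8, 0, 0, 0, 0]
    - [0.042, -0.94, 0, 0, 0, 0]
    - [0.042, -0.94, 0, 0, 0, 0]
    - [0.042, -0.94, 0, 0, 0, 0]

```text
time: 13.8
tool_pos: [0.5348, -0.2725, 0.1628]
tool_rot: [3.141, -0.0, -3.141]
contact_force: [0.1, 0.5, -1.3]
opening: 0.0281
grip_force: 20.0
```

Call:
move_arm:
  motion:
    - [0, 0, 0.25, 0, 0, 0]
    - [0, 0, 0.42, 0, 0, 0]
    - [0, 0, 0.46, 0, 0, 0]
    - [0, 0, 0.48, 0, 0, 0]
    - [0, 0, 0.49, 0, 0, 0]
    - [0, 0, 0.49, 0, 0, 0]
    - [0, 0, 0.49, 0, 0, 0]

```text
time: 14.68
tool_pos: [0.5349, -0.274, 0.1144]
tool_rot: [-3.141, 0.001, 3.141]
contact_force: [0.2, -0.2, -1.3]
opening: 0.028
grip_force: 20.0
```

Call:
move_arm:
  motion:
    - [0, 0, 0.01, 0, 0, 0]
    - [0, 0, 0.02, 0, 0, 0]
    - [0, 0, 0.025, 0, 0, 0]
    - [0, 0, 0.025, 0, 0, 0]
    - [0, 0, 0.025, 0, 0, 0]

```text
time: 15.3
tool_pos: [0.5348, -0.2739, 0.1115]
tool_rot: [3.141, 0.0, 3.141]
contact_force: [-0.8, 0.4, -0.7]
opening: 0.028
grip_force: 20.0
```

Call:
move_arm:
  motion:
    - [0, 0, 0.005, 0, 0, 0]
    - [0, 0, 0.01, 0, 0, 0]
    - [0, 0, 0.01, 0, 0, 0]
    - [0, 0, 0.01, 0, 0, 0]

```text
time: 15.8
tool_pos: [0.5348, -0.2739, 0.1113]
tool_rot: [-3.141, 0.001, 3.141]
contact_force: [-1.5, 1.3, 5.7]
opening: 0.0277
grip_force: 20.0
```

Call:
move_arm:
  motion:
    - [0, 0, 0, 0, 0, 0]
    - [0, 0, 0, 0, 0, 0]
    - [0, 0, 0, 0, 0, 0]
    - [0, 0, -0.1, 0, 0, 0]
    - [0, 0, -0.4, 0, 0, 0]
    - [0, 0, -0.8, 0, 0, 0]
    - [0, 0, -0.8, 0, 0, 0]
  fingers: 0.0

```text
time: 16.68
tool_pos: [0.5364, -0.275, 0.1948]
tool_rot: [-3.137, 0.007, 3.141]
contact_force: [0.0, 0.4, -1.3]
opening: 0.0458
grip_force: 0.0
```

Call:
move_arm:
  motion:
    - [0.1, 0.5, 0, 0, 0, 0]
    - [0.233, 0.99, 0, 0, 0, 0]

```text
time: 16.92
tool_pos: [0.5108, -0.1738, 0.1899]
tool_rot: [3.141, -0.001, 3.14]
contact_force: [0.5, 0.1, 0.6]
opening: 0.046
grip_force: 0.0
```

Call:
move_arm:
  motion:
    - [0.1, 0.5, 0, 0, 0, 0]
    - [0.233, 0.99, 0, 0, 0, 0]

```text
time: 17.18
tool_pos: [0.4875, -0.0743, 0.1902]
tool_rot: [3.141, -0.0, 3.141]
contact_force: [0.8, 0.2, 0.1]
opening: 0.0459
grip_force: 0.0
```

Call:
move_arm:
  motion:
    - [0.1, 0.5, 0, 0, 0, 0]
    - [0.233, 0.99, 0, 0, 0, 0]

```text
time: 17.42
tool_pos: [0.4643, 0.0247, 0.1903]
tool_rot: [3.141, -0.0, 3.141]
contact_force: [0.9, 0.4, -1.3]
opening: 0.0458
grip_force: 0.0
```

Call:
move_arm:
  motion:
    - [0.1, 0.5, 0, 0, 0, 0]
    - [0.233, 0.99, 0, 0, 0, 0]

```text
time: 17.68
tool_pos: [0.4411, 0.1237, 0.1904]
tool_rot: [3.141, -0.0, 3.141]
contact_force: [-0.1, -0.2, 0.6]
opening: 0.0458
grip_force: 0.0
```

Call:
move_arm:
  motion:
    - [0.1, 0.5, 0, 0, 0, 0]
    - [0.233, 0.99, 0, 0, 0, 0]

```text
time: 17.92
tool_pos: [0.4178, 0.2227, 0.1904]
tool_rot: [3.142, -0.0, 3.141]
contact_force: [1.9, -0.0, 0.0]
opening: 0.0457
grip_force: 0.0
```

Call:
move_arm:
  motion:
    - [0.233, 0.99, 0, 0, 0, 0.055]
    - [0.233, 0.99, 0, 0, 0, 0.11]
    - [0.233, 0.99, 0, 0, 0, 0.165]
    - [0.233, 0.99, 0, 0, 0, 0.22]
    - [0.233, 0.99, 0, 0, 0, 0.275]
    - [0.233, 0.99, 0, 0, 0, 0.33]
    - [0.233, 0.99, 0, 0, 0, 0.385]
    - [0.233, 0.99, 0, 0, 0, 0.44]
    - [0.233, 0.99, 0, 0, 0, 0.5]
    - [0.233, 0.99, 0, 0, 0, 0.5]
    - [0.233, 0.99, 0, 0, 0, 0.5]

```text
time: 19.3
tool_pos: [0.3951, 0.3201, 0.1903]
tool_rot: [-3.141, 0.0, 1.574]
contact_force: [0.8, -0.8, -0.1]
opening: 0.046
grip_force: 0.0
```

Run:
```python
from h import *
s=robot.observe();print(s["tool_pos"],s["tool_rot"],s["opening"],s["time"])
for n in("top","scene"):
    c=cam(n);save(c,n[0]+"4");P=cloud(c)
    hsv=cv2.cvtColor(c["image"],cv2.COLOR_RGB2HSV);z=P[...,2]
    m=((hsv[...,1]>80)&(hsv[...,2]>100)&(z>.113)&(z<.128)&(P[...,1]<-.2)&(P[...,0]>.3)).astype(np.uint8)
    k,l,st,_=cv2.connectedComponentsWithStats(m)
    for i in range(1,k):
        if st[i,4]>200:
            q=P[l==i];print(n,len(q),cv2.minAreaRect(q[:,:2].astype(np.float32)),q.mean(0).round(4))
    x,y=P[...,0],P[...,1]
    q=P[(abs(z-.0705)<.005)&(x<.565)&(x>.35)&(y>.2)&(y<.45)]
    a=np.linalg.lstsq(np.c_[2*q[:,:2],np.ones(len(q))],(q[:,:2]**2).sum(1),rcond=None)[0]
    print(n,"sieve",a[:2].round(4),np.sqrt(a[2]+a[:2]@a[:2]).round(4),q.min(0).round(3),q.max(0).round(3))
```

```text
[0.39510733 0.32011064 0.19034913] [-3.14126078e+00  1.37197576e-04  1.57385432e+00] 0.045976960378738975 19.3
top 1236 ((0.5356343388557434, -0.3635534346103668), (0.03049023449420929, 0.3158126473426819), 89.83909606933594) [ 0.534  -0.3626  0.1207]
top 1201 ((0.5349860191345215, -0.27467092871665955), (0.029343286529183388, 0.3148646354675293), 89.81195831298828) [ 0.5328 -0.2739  0.1208]
top sieve [0.4658 0.3229] 0.0701 [0.392 0.249 0.066] [0.539 0.393 0.075]
scene 1816 ((0.5342943072319031, -0.27659809589385986), (0.3192843496799469, 0.02857542224228382), 0.024099549278616905) [ 0.5567 -0.2775  0.1214]
scene 2238 ((0.5350297093391418, -0.36571770906448364), (0.32085078954696655, 0.02758254110813141), 0.10993395000696182) [ 0.5588 -0.3664  0.1215]
scene sieve [0.4666 0.3207] 0.0702 [0.389 0.246 0.066] [0.541 0.399 0.075]
```

View pics/s4.png

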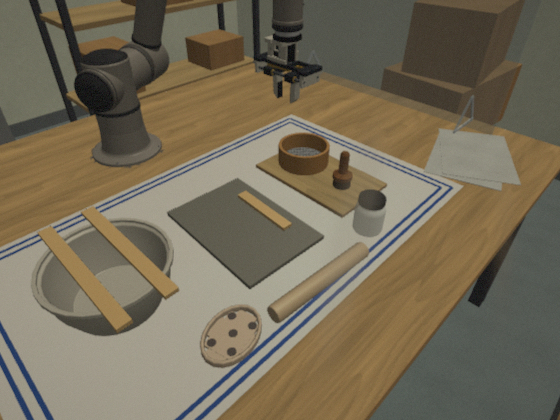

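Both battens are flat, 89 mm apart, and their middle is within about 2 mm of the basin axis. The gripper is over the near wall of the sieve at about (285,85), still high. Descend.

Call:
move_arm:
  motion:
    - [0.02, 0, 0.4, 0, 0, 0]
    - [0.02, 0, 0.8, 0, 0, 0]
    - [0.02, 0, 0.9, 0, 0, 0]

```text
time: 19.77
tool_pos: [0.394, 0.3214, 0.0985]
tool_rot: [-3.138, 0.002, 1.572]
contact_force: [0.4, -0.5, -0.2]
opening: 0.0458
grip_force: 0.0
```

Call:
move_arm:
  motion:
    - [0, 0, 0.2, 0, 0, 0]
    - [0, 0, 0.4, 0, 0, 0]
    - [0, 0, 0.6, 0, 0, 0]
    - [0, 0, 0.66, 0, 0, 0]
    - [0, 0, 0.66, 0, 0, 0]
    - [0, 0, 0.66, 0, 0, 0]

```text
time: 20.52
tool_pos: [0.3959, 0.3226, 0.0355]
tool_rot: [3.14, -0.001, 1.57]
contact_force: [0.3, 0.4, 0.7]
opening: 0.0461
grip_force: 0.0
```

Call:
move_arm:
  motion:
    - [0, 0, 0, 0, 0, 0]
    - [0, 0, 0, 0, 0, 0]
    - [0, 0, 0, 0, 0, 0]
    - [0, 0, 0, 0, 0, 0]
    - [0, 0, 0, 0, 0, 0]
    - [0, 0, 0, 0, 0, 0]
  fingers: -1
  newtons: 35

```text
time: 21.28
tool_pos: [0.3952, 0.3221, 0.0345]
tool_rot: [-3.141, 0.0, 1.57]
contact_force: [-0.3, -1.8, 2.0]
opening: 0.0077
grip_force: 36.5
```

Call:
move_arm:
  motion:
    - [0, 0, -0.1, 0, 0, 0]
    - [0, 0, -0.3, 0, 0, 0]
    - [0, 0, -0.6, 0, 0, 0]
    - [0, 0, -0.9, 0, 0, 0]
    - [0, 0, -1.0, 0, 0, 0]

```text
time: 21.9
tool_pos: [0.3959, 0.3226, 0.1364]
tool_rot: [3.139, -0.002, 1.57]
contact_force: [0.2, -0.5, -3.7]
opening: 0.0081
grip_force: 36.5
```

Call:
move_arm:
  motion:
    - [0, 0, -0.3, 0, 0, 0]
    - [0, 0, -0.5, 0, 0, 0]
    - [0, 0, -0.5, 0, 0, 0]
    - [0, 0, -0.5, 0, 0, 0]

```text
time: 22.4
tool_pos: [0.3945, 0.3218, 0.1832]
tool_rot: [-3.14, 0.001, 1.57]
contact_force: [0.3, -0.8, -3.0]
opening: 0.0081
grip_force: 36.5
```

Run:
```python
from h import *
c=cam("scene");save(c,"s5");P=cloud(c);x,y,z=P[...,0],P[...,1],P[...,2]
q=P[(z>.214)&(z<.235)&(x>.44)&(x<.56)&(y>.2)&(y<.45)]
print(len(q),np.linalg.lstsq(np.c_[q[:,:2]-[.466,.322],np.ones(len(q))],q[:,2],rcond=None)[0])
cv2.imwrite("pics/s5.png",cv2.cvtColor(cv2.resize(c["image"][40:240,200:440],None,fx=2,fy=2),cv2.COLOR_RGB2BGR))
```

```text
300 [-0.00255741  0.00355268  0.21909333]
```

View pics/s5.png

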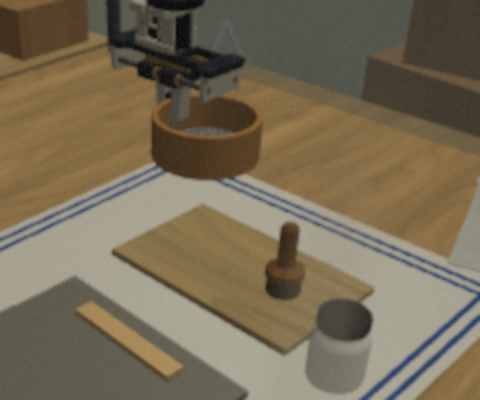

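The picture shows the sieve hanging level from the fingers at about (205,135) in the crop, and the brush untouched at (287,262). Carry it to the basin.

Call:
move_arm:
  motion:
    - [-0.2, 0.02, 0, 0, 0, 0]
    - [-0.55, 0.06, 0, 0, 0, 0]
    - [-0.915, 0.099, 0, 0, 0, 0]

```text
time: 22.82
tool_pos: [0.4046, 0.2288, 0.1837]
tool_rot: [-3.14, 0.001, 1.571]
contact_force: [1.6, 0.1, -2.9]
opening: 0.0083
grip_force: 36.5
```

Call:
move_arm:
  motion:
    - [-0.3, 0.033, 0, 0, 0, 0]
    - [-0.6, 0.066, 0, 0, 0, 0]
    - [-0.915, 0.099, 0, 0, 0, 0]

```text
time: 23.2
tool_pos: [0.4143, 0.1372, 0.1839]
tool_rot: [-3.14, 0.001, 1.57]
contact_force: [-0.2, 0.3, -2.2]
opening: 0.0078
grip_force: 36.5
```

Call:
move_arm:
  motion:
    - [-0.3, 0.033, 0, 0, 0, 0]
    - [-0.6, 0.066, 0, 0, 0, 0]
    - [-0.915, 0.099, 0, 0, 0, 0]

```text
time: 23.58
tool_pos: [0.424, 0.0459, 0.184]
tool_rot: [-3.14, 0.0, 1.57]
contact_force: [0.6, 0.9, -2.0]
opening: 0.0076
grip_force: 36.5
```

Call:
move_arm:
  motion:
    - [-0.3, 0.033, 0, 0, 0, 0]
    - [-0.6, 0.066, 0, 0, 0, 0]
    - [-0.915, 0.099, 0, 0, 0, 0]

```text
time: 23.95
tool_pos: [0.4337, -0.0455, 0.184]
tool_rot: [-3.14, -0.0, 1.57]
contact_force: [0.4, 0.3, -1.7]
opening: 0.0082
grip_force: 36.5
```

Call:
move_arm:
  motion:
    - [-0.3, 0.033, 0, 0, 0, 0]
    - [-0.6, 0.066, 0, 0, 0, 0]
    - [-0.915, 0.099, 0, 0, 0, 0]

```text
time: 24.32
tool_pos: [0.4434, -0.1369, 0.1839]
tool_rot: [-3.14, -0.0, 1.57]
contact_force: [-0.5, 0.3, -1.9]
opening: 0.0078
grip_force: 36.5
```

Call:
move_arm:
  motion:
    - [-0.3, 0.033, 0, 0, 0, 0]
    - [-0.6, 0.066, 0, 0, 0, 0]
    - [-0.915, 0.099, 0, 0, 0, 0]

```text
time: 24.7
tool_pos: [0.4531, -0.2282, 0.1838]
tool_rot: [-3.14, -0.001, 1.57]
contact_force: [1.4, 0.4, -3.2]
opening: 0.008
grip_force: 36.5
```

Call:
move_arm:
  motion:
    - [-0.3, 0.033, 0, 0, 0, 0]
    - [-0.6, 0.066, 0, 0, 0, 0]
    - [-0.85, 0.09, 0, 0, 0, 0]
    - [-0.915, 0.099, 0, 0, 0, 0]
    - [-0.915, 0.099, 0, 0, 0, 0]
    - [-0.915, 0.099, 0, 0, 0, 0]

```text
time: 25.45
tool_pos: [0.4639, -0.3174, 0.1844]
tool_rot: [-3.141, -0.001, 1.571]
contact_force: [-0.4, 0.3, -2.7]
opening: 0.0082
grip_force: 36.4
```

Run:
```python
from h import *
s=robot.observe();print(s["tool_pos"],s["tool_rot"],s["opening"],s["time"])
for n in("top","scene"):
    c=cam(n);P=cloud(c);x,y,z=P[...,0],P[...,1],P[...,2]
    hsv=cv2.cvtColor(c["image"],cv2.COLOR_RGB2HSV)
    q=P[(z>.212)&(z<.235)&(x>.49)&(x<.64)&(y<-.2)&(y>-.45)&(hsv[...,1]>80)]
    a=np.linalg.lstsq(np.c_[2*q[:,:2],np.ones(len(q))],(q[:,:2]**2).sum(1),rcond=None)[0]
    print(n,"sieve",a[:2].round(4),np.sqrt(a[2]+a[:2]@a[:2]).round(4),q.min(0).round(3),q.max(0).round(3))
    print(np.linalg.lstsq(np.c_[q[:,:2]-a[:2],np.ones(len(q))],q[:,2],rcond=None)[0])
```

```text
[ 0.46391522 -0.31737501  0.18435556] [-3.14106263e+00 -7.89819657e-04  1.57097102e+00] 0.008169494789134668 25.45
top sieve [ 0.5354 -0.3247] 0.0696 [ 0.492 -0.399  0.212] [ 0.609 -0.251  0.228]
[0.00841063 0.00669376 0.22087002]
scene sieve [ 0.5381 -0.3287] 0.0697 [ 0.49  -0.402  0.212] [ 0.61  -0.256  0.225]
[-0.01576728  0.00068129  0.22076154]
```

The sieve sits about 7 mm off in −y in the fingers, so I correct that while lowering.

Call:
move_arm:
  motion:
    - [0.04, 0, 0.1, 0, 0, 0]
    - [0.07, 0, 0.25, 0, 0, 0]
    - [0.07, 0, 0.33, 0, 0, 0]
    - [0.07, 0, 0.36, 0, 0, 0]
    - [0.07, 0, 0.36, 0, 0, 0]
    - [0.07, 0, 0.36, 0, 0, 0]

```text
time: 26.3
tool_pos: [0.4644, -0.3116, 0.1489]
tool_rot: [3.141, 0.0, 1.57]
contact_force: [0.6, 0.0, -2.7]
opening: 0.0085
grip_force: 36.4
```

Call:
move_arm:
  motion:
    - [0, 0, 0.01, 0, 0, 0]
    - [0, 0, 0.02, 0, 0, 0]
    - [0, 0, 0.02, 0, 0, 0]
    - [0, 0, 0.02, 0, 0, 0]

```text
time: 26.8
tool_pos: [0.4642, -0.3114, 0.1465]
tool_rot: [3.142, -0.0, 1.57]
contact_force: [-0.3, 0.1, -2.6]
opening: 0.0083
grip_force: 36.4
```

Call:
move_arm:
  motion:
    - [0, 0, 0.01, 0, 0, 0]
    - [0, 0, 0.02, 0, 0, 0]
    - [0, 0, 0.02, 0, 0, 0]
    - [0, 0, 0.02, 0, 0, 0]

```text
time: 27.3
tool_pos: [0.4642, -0.3114, 0.1445]
tool_rot: [3.142, -0.0, 1.57]
contact_force: [0.1, 0.2, -3.5]
opening: 0.008
grip_force: 36.4
```

```bash
cat > sv.py <<'E'
from h import *
def sv(tag,zc):
  s=robot.observe();print(s["tool_pos"],s["contact_force"],s["time"])
  for n in("top","scene"):
    c=cam(n);save(c,n[0]+tag);P=cloud(c);x,y,z=P[...,0],P[...,1],P[...,2]
    hsv=cv2.cvtColor(c["image"],cv2.COLOR_RGB2HSV)
    q=P[(abs(z-zc)<.007)&(x>.45)&(x<.64)&(y<-.2)&(y>-.45)&(hsv[...,1]>80)]
    a=np.linalg.lstsq(np.c_[2*q[:,:2],np.ones(len(q))],(q[:,:2]**2).sum(1),rcond=None)[0]
    print(n,"sieve",a[:2].round(4),np.sqrt(a[2]+a[:2]@a[:2]).round(4),q.min(0).round(3),q.max(0).round(3))
    print(np.linalg.lstsq(np.c_[q[:,:2]-a[:2],np.ones(len(q))],q[:,2],rcond=None)[0])
    m=((hsv[...,1]>80)&(hsv[...,2]>90)&(z>.113)&(z<.128)&(y<-.2)&(x>.3)).astype(np.uint8)
    q=P[m>0]; 
    for sgn in(1,-1):
        w=q[sgn*(q[:,1]+.319)>0]; print("  batten y",w[:,1].min().round(4),w[:,1].max().round(4),np.median(w[:,2]).round(4))
E
python3 -c "from sv import *;sv('6',.181)"
```

```text
[ 0.46421241 -0.31135459  0.14446608] [ 0.09115996  0.24475771 -3.48831344] 27.3
top sieve [ 0.5349 -0.3193] 0.0704 [ 0.46  -0.394  0.174] [ 0.608 -0.245  0.187]
[0.00402787 0.00464103 0.18146899]
  batten y -0.2895 -0.2465 0.1207
  batten y -0.3771 -0.3482 0.1208
scene sieve [ 0.5377 -0.3228] 0.0698 [ 0.464 -0.396  0.174] [ 0.611 -0.249  0.186]
[-0.01028189  0.0023196   0.18132776]
  batten y -0.3184 -0.2626 0.1215
  batten y -0.3795 -0.321 0.1215
```

View pics/s6.png

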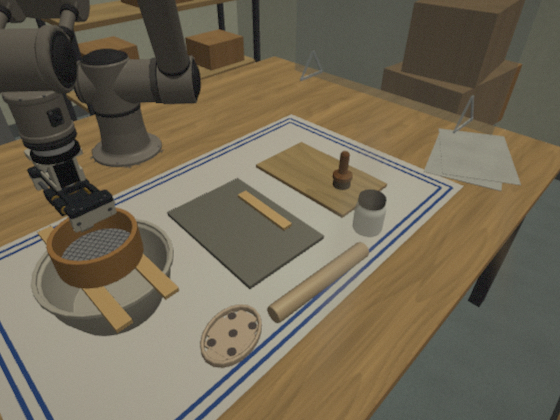

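The sieve hangs level just above both battens, rim centred at about (95,245). Lower the last 2 mm or so.

Call:
move_arm:
  motion:
    - [0, 0, 0.007, 0, 0, 0]
    - [0, 0, 0.013, 0, 0, 0]
    - [0, 0, 0.02, 0, 0, 0]
    - [0, 0, 0.02, 0, 0, 0]
    - [0, 0, 0.02, 0, 0, 0]

```text
time: 28.02
tool_pos: [0.4642, -0.3114, 0.1426]
tool_rot: [3.141, 0.0, 1.57]
contact_force: [-1.4, 0.1, -1.1]
opening: 0.0081
grip_force: 36.4
```

Call:
move_arm:
  motion:
    - [0, 0, 0.005, 0, 0, 0]
    - [0, 0, 0.01, 0, 0, 0]
    - [0, 0, 0.01, 0, 0, 0]
    - [0, 0, 0.01, 0, 0, 0]

```text
time: 28.52
tool_pos: [0.4642, -0.3114, 0.1425]
tool_rot: [3.141, 0.001, 1.57]
contact_force: [-3.4, 2.5, 6.9]
opening: 0.0081
grip_force: 36.4
```

Call:
move_arm:
  motion:
    - [0, 0, 0, 0, 0, 0]
    - [0, 0, 0, 0, 0, 0]
    - [0, 0, 0, 0, 0, 0]
    - [0, 0, 0, 0, 0, 0]
    - [0, 0, -0.1, 0, 0, 0]
    - [0, 0, -0.4, 0, 0, 0]
    - [0, 0, -0.8, 0, 0, 0]
    - [0, 0, -1.0, 0, 0, 0]
  fingers: -0.2

```text
time: 29.52
tool_pos: [0.4648, -0.3119, 0.2446]
tool_rot: [3.139, 0.003, 1.57]
contact_force: [0.5, -0.3, -0.4]
opening: 0.0364
grip_force: 0.0
```

Call:
move_arm:
  motion:
    - [0.5, 0.1, 0, 0, 0, 0]
    - [0.885, 0.225, 0, 0, 0, 0]
  fingers: 0.0

```text
time: 29.78
tool_pos: [0.4869, -0.2218, 0.2426]
tool_rot: [3.14, 0.0, 1.569]
contact_force: [0.9, 0.7, 0.4]
opening: 0.0454
grip_force: 0.0
```

Call:
move_arm:
  motion:
    - [0.5, 0.1, 0, 0, 0, 0]
    - [0.885, 0.225, 0, 0, 0, 0]

```text
time: 30.02
tool_pos: [0.5095, -0.1326, 0.2425]
tool_rot: [3.141, 0.0, 1.571]
contact_force: [0.8, 0.6, -0.1]
opening: 0.0459
grip_force: 0.0
```

Call:
move_arm:
  motion:
    - [0.5, 0.1, 0, 0, 0, 0]
    - [0.885, 0.225, 0, 0, 0, 0]

```text
time: 30.28
tool_pos: [0.5321, -0.044, 0.2425]
tool_rot: [3.14, 0.0, 1.571]
contact_force: [0.3, -1.5, -0.0]
opening: 0.0459
grip_force: 0.0
```

Run:
```python
from sv import *
sv('7',.181)
from scipy.optimize import least_squares
for n in("top","scene"):
    c=cam(n);P=cloud(c);x,y,z=P[...,0],P[...,1],P[...,2]
    b=(x>.57)&(x<.68)&(y>.25)&(y<.36)
    q=P[b&(z>.07)&(z<.107)];  # handle side, radius 12.5
    if len(q)>20:
        r=least_squares(lambda p:np.hypot(q[:,0]-p[0],q[:,1]-p[1])-.0125,[.62,.305],loss="soft_l1",f_scale=.002); print(n,"handle",r.x.round(4),len(q))
    q=P[b&(z>.110)&(z<.12)];print(n,"tip",len(q),q.mean(0).round(4),((q.min(0)+q.max(0))/2).round(4))
```

```text
[ 0.53206568 -0.04401482  0.24247323] [ 0.2589792  -1.51797928 -0.04642866] 30.275
top sieve [ 0.535  -0.3194] 0.0703 [ 0.462 -0.395  0.174] [ 0.608 -0.245  0.187]
[0.00082586 0.00076183 0.18053748]
  batten y -0.317 -0.2468 0.1207
  batten y -0.3779 -0.3484 0.1209
scene sieve [ 0.5371 -0.3226] 0.07 [ 0.46  -0.396  0.174] [ 0.611 -0.248  0.184]
[ 1.47297942e-04 -1.63974168e-03  1.79949700e-01]
  batten y -0.3175 -0.2623 0.1214
  batten y -0.3796 -0.3191 0.1215
top handle [0.6208 0.3089] 30
top tip 54 [0.6198 0.3073 0.115 ] [0.6203 0.3072 0.115 ]
scene handle [0.6189 0.3079] 112
scene tip 41 [0.6219 0.3032 0.1146] [0.62   0.3049 0.1143]
```

View pics/s7.png

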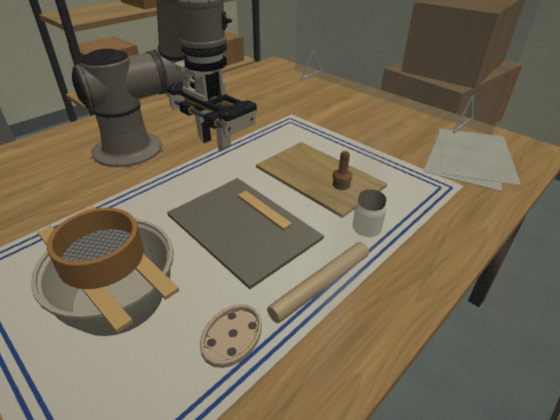

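The sieve stands level on both battens at about (97,245). The gripper is clear and the brush is untouched at (343,170). Now fetch the brush.

Call:
move_arm:
  motion:
    - [0.5, 0.1, 0, 0, 0, 0]
    - [0.878, 0.22, 0, 0, 0, 0]

```text
time: 30.72
tool_pos: [0.554, 0.0414, 0.242]
tool_rot: [3.141, 0.0, 1.568]
contact_force: [0.6, 0.1, 0.4]
opening: 0.0459
grip_force: 0.0
```

Call:
move_arm:
  motion:
    - [0.5, 0.1, 0, 0, 0, 0]
    - [0.878, 0.22, 0, 0, 0, 0]

```text
time: 30.98
tool_pos: [0.5763, 0.1298, 0.2419]
tool_rot: [3.141, 0.0, 1.569]
contact_force: [0.1, -0.1, 1.1]
opening: 0.0459
grip_force: 0.0
```

Call:
move_arm:
  motion:
    - [0.5, 0.1, 0, 0, 0, 0]
    - [0.878, 0.22, 0, 0, 0, 0]

```text
time: 31.22
tool_pos: [0.5986, 0.2176, 0.2419]
tool_rot: [3.141, 0.0, 1.569]
contact_force: [0.3, 0.0, 0.5]
opening: 0.0464
grip_force: 0.0
```

Call:
move_arm:
  motion:
    - [0.5, 0.1, 0, 0, 0, 0]
    - [0.878, 0.22, 0, 0, 0, 0]
    - [0.878, 0.22, 0.3, 0, 0, 0]
    - [0.878, 0.22, 0.75, 0, 0, 0]
    - [0.878, 0.22, 0.75, 0, 0, 0]
    - [0.878, 0.22, 0.75, 0, 0, 0]

```text
time: 31.98
tool_pos: [0.6213, 0.3045, 0.1685]
tool_rot: [3.139, -0.001, 1.569]
contact_force: [0.2, -0.5, 0.1]
opening: 0.0459
grip_force: 0.0
```

Call:
move_arm:
  motion:
    - [0.02, 0, 0.3, 0, 0, 0]
    - [0.02, 0, 0.6, 0, 0, 0]
    - [0.02, 0, 0.85, 0, 0, 0]
    - [0.02, 0, 1.0, 0, 0, 0]
    - [0.02, 0, 1.0, 0, 0, 0]
    - [0.02, 0, 1.0, 0, 0, 0]

```text
time: 32.72
tool_pos: [0.6211, 0.3075, 0.0684]
tool_rot: [3.139, -0.001, 1.57]
contact_force: [0.2, 0.0, -0.1]
opening: 0.0457
grip_force: 0.0
```

Call:
move_arm:
  motion:
    - [0, 0, 0, 0, 0, 0]
    - [0, 0, 0, 0, 0, 0]
    - [0, 0, 0, 0, 0, 0]
    - [0, 0, 0, 0, 0, 0]
    - [0, 0, 0, 0, 0, 0]
  fingers: -1
  newtons: 25

```text
time: 33.35
tool_pos: [0.6202, 0.3074, 0.067]
tool_rot: [3.141, -0.0, 1.57]
contact_force: [-0.3, -0.8, 4.2]
opening: 0.0243
grip_force: 25.0
```

Call:
move_arm:
  motion:
    - [0, 0, -0.2, 0, 0, 0]
    - [0, 0, -0.6, 0, 0, 0]
    - [0, 0, -1.0, 0, 0, 0]

```text
time: 33.72
tool_pos: [0.6196, 0.3071, 0.1667]
tool_rot: [-3.14, 0.001, 1.57]
contact_force: [-0.1, 0.2, -0.6]
opening: 0.0244
grip_force: 25.0
```

Call:
move_arm:
  motion:
    - [-0.2, -0.03, -0.5, 0, 0, 0]
    - [-0.55, -0.07, -0.9, 0, 0, 0]
    - [-0.897, -0.12, -1.0, 0, 0, 0]

```text
time: 34.1
tool_pos: [0.6087, 0.217, 0.2696]
tool_rot: [3.137, -0.001, 1.571]
contact_force: [-0.5, -0.4, -1.3]
opening: 0.0243
grip_force: 25.0
```

Call:
move_arm:
  motion:
    - [-0.45, -0.06, 0, 0, 0, 0]
    - [-0.897, -0.12, 0, 0, 0, 0]

```text
time: 34.35
tool_pos: [0.5954, 0.1266, 0.2662]
tool_rot: [-3.141, 0.0, 1.571]
contact_force: [0.6, -0.4, 0.0]
opening: 0.0248
grip_force: 25.0
```

Call:
move_arm:
  motion:
    - [-0.45, -0.06, 0, 0, 0, 0]
    - [-0.897, -0.12, 0, 0, 0, 0]

```text
time: 34.6
tool_pos: [0.5833, 0.0368, 0.2661]
tool_rot: [-3.141, -0.0, 1.57]
contact_force: [-0.4, -0.7, -0.9]
opening: 0.0244
grip_force: 25.0
```

Call:
move_arm:
  motion:
    - [-0.45, -0.06, 0, 0, 0, 0]
    - [-0.897, -0.12, 0, 0, 0, 0]

```text
time: 34.85
tool_pos: [0.5713, -0.0529, 0.2661]
tool_rot: [-3.141, -0.0, 1.57]
contact_force: [-0.3, 0.0, -1.5]
opening: 0.0241
grip_force: 25.0
```

Call:
move_arm:
  motion:
    - [-0.45, -0.06, 0, 0, 0, 0]
    - [-0.897, -0.12, 0, 0, 0, 0]

```text
time: 35.1
tool_pos: [0.5593, -0.1425, 0.2661]
tool_rot: [-3.141, -0.0, 1.57]
contact_force: [0.1, -0.3, -1.2]
opening: 0.0245
grip_force: 25.0
```

Call:
move_arm:
  motion:
    - [-0.45, -0.06, 0, 0, 0, 0]
    - [-0.897, -0.12, 0, 0, 0, 0]

```text
time: 35.35
tool_pos: [0.5472, -0.2322, 0.2661]
tool_rot: [-3.141, -0.001, 1.57]
contact_force: [1.3, -0.0, -0.3]
opening: 0.0244
grip_force: 25.0
```

Call:
move_arm:
  motion:
    - [-0.35, -0.05, 0, 0, 0, 0]
    - [-0.7, -0.09, 0, 0, 0, 0]
    - [-0.897, -0.12, 0, 0, 0, 0]
    - [-0.897, -0.12, 0, 0, 0, 0]
    - [-0.897, -0.12, 0, 0, 0, 0]

```text
time: 35.98
tool_pos: [0.536, -0.3194, 0.2664]
tool_rot: [-3.142, -0.001, 1.571]
contact_force: [0.3, 0.1, -1.5]
opening: 0.0245
grip_force: 25.0
```

Run:
```python
from sv import *
sv('8',.181)
c=cam("scene");cv2.imwrite("pics/s8.png",cv2.cvtColor(cv2.resize(c["image"][120:345,0:300],None,fx=2,fy=2),cv2.COLOR_RGB2BGR))
```

```text
[ 0.53595891 -0.31937189  0.26642692] [ 0.33262872  0.0658745  -1.54690561] 35.975
top sieve [ 0.5351 -0.3188] 0.0699 [ 0.462 -0.358  0.174] [ 0.608 -0.245  0.187]
[-0.00383178 -0.00468099  0.18055225]
  batten y -0.2894 -0.2465 0.1209
  batten y -0.3773 -0.3489 0.1205
scene sieve [ 0.5373 -0.3227] 0.0699 [ 0.463 -0.397  0.174] [ 0.611 -0.249  0.184]
[-0.00211432 -0.00115142  0.18005611]
  batten y -0.3155 -0.2628 0.1215
  batten y -0.3795 -0.3194 0.1215
```

View pics/s8.png

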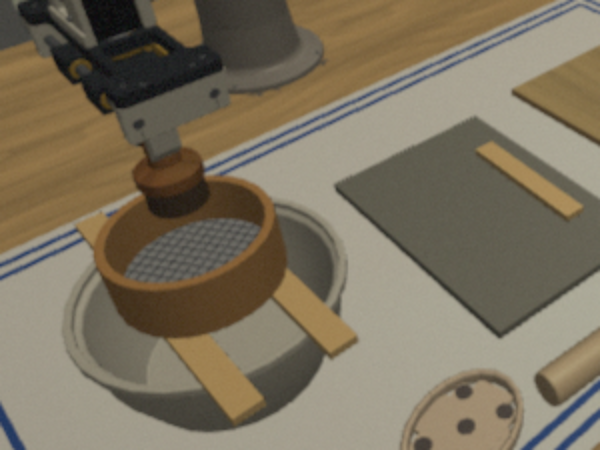

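The brush hangs upright over the sieve, at about (170,185) in the crop. Lower it.

Call:
move_arm:
  motion:
    - [0, 0, 0.2, 0, 0, 0]
    - [0, 0, 0.45, 0, 0, 0]
    - [0, 0, 0.65, 0, 0, 0]
    - [0, 0, 0.73, 0, 0, 0]
    - [0, 0, 0.76, 0, 0, 0]
    - [0, 0, 0.76, 0, 0, 0]
    - [0, 0, 0.76, 0, 0, 0]

```text
time: 37.0
tool_pos: [0.536, -0.3208, 0.1913]
tool_rot: [3.14, 0.001, 1.57]
contact_force: [0.7, -0.3, -0.6]
opening: 0.0244
grip_force: 25.0
```

Call:
move_arm:
  motion:
    - [0, 0, 0.01, 0, 0, 0]
    - [0, 0, 0.02, 0, 0, 0]
    - [0, 0, 0.025, 0, 0, 0]
    - [0, 0, 0.025, 0, 0, 0]
    - [0, 0, 0.025, 0, 0, 0]

```text
time: 37.62
tool_pos: [0.5357, -0.3206, 0.188]
tool_rot: [-3.142, -0.0, 1.57]
contact_force: [-0.4, -0.9, -0.8]
opening: 0.0246
grip_force: 25.0
```

Call:
move_arm:
  motion:
    - [0, 0, 0.005, 0, 0, 0]
    - [0, 0, 0.01, 0, 0, 0]
    - [0, 0, 0.01, 0, 0, 0]
    - [0, 0, 0.01, 0, 0, 0]

```text
time: 38.12
tool_pos: [0.5357, -0.3206, 0.187]
tool_rot: [3.141, -0.0, 1.57]
contact_force: [0.0, -0.8, -1.1]
opening: 0.0245
grip_force: 25.0
```

Call:
move_arm:
  motion:
    - [0, 0, 0.005, 0, 0, 0]
    - [0, 0, 0.01, 0, 0, 0]
    - [0, 0, 0.01, 0, 0, 0]
    - [0, 0, 0.01, 0, 0, 0]

```text
time: 38.62
tool_pos: [0.5357, -0.3206, 0.187]
tool_rot: [3.141, 0.001, 1.57]
contact_force: [-1.4, 0.9, 5.6]
opening: 0.0249
grip_force: 25.0
```

Contact. Release, then rise clear and back away.

Call:
move_arm:
  motion:
    - [0, 0, 0, 0, 0, 0]
    - [0, 0, 0, 0, 0, 0]
    - [0, 0, 0, 0, 0, 0]
    - [0, 0, 0, 0, 0, 0]
    - [0, 0, -0.1, 0, 0, 0]
    - [0, 0, -0.4, 0, 0, 0]
    - [0, 0, -0.8, 0, 0, 0]
    - [0, 0, -1.0, 0, 0, 0]
  fingers: 0.0

```text
time: 39.62
tool_pos: [0.5363, -0.321, 0.2895]
tool_rot: [3.138, 0.003, 1.57]
contact_force: [0.3, -0.1, -0.2]
opening: 0.0458
grip_force: 0.0
```

Call:
move_arm:
  motion:
    - [0.4, 0, -0.1, 0, 0, 0]
    - [0.9, 0, -0.1, 0, 0, 0]
    - [0.9, 0, -0.1, 0, 0, 0]

```text
time: 40.0
tool_pos: [0.536, -0.2277, 0.2976]
tool_rot: [3.14, 0.0, 1.574]
contact_force: [0.9, 0.0, 0.2]
opening: 0.0458
grip_force: 0.0
```

Call:
move_arm:
  motion:
    - [0.4, 0, 0, 0, 0, 0]
    - [0.9, 0, 0, 0, 0, 0]
    - [0.9, 0, 0, 0, 0, 0]
    - [0.9, 0, 0, 0, 0, 0]

```text
time: 40.5
tool_pos: [0.536, -0.1415, 0.2964]
tool_rot: [3.141, 0.001, 1.57]
contact_force: [-0.1, -0.2, 0.1]
opening: 0.0461
grip_force: 0.0
```

Run:
```python
from sv import *
sv('9',.181)
for n in("top","scene"):
    P=cloud(cam(n));x,y,z=P[...,0],P[...,1],P[...,2]
    q=P[(z>.228)&(z<.245)&(abs(x-.536)<.06)&(abs(y+.32)<.06)];print(n,"tip",len(q),q.mean(0),q.max(0))
c=cam("scene");cv2.imwrite("pics/s9.png",cv2.cvtColor(cv2.resize(c["image"][120:345,0:300],None,fx=2,fy=2),cv2.COLOR_RGB2BGR))
```

```text
[ 0.53604004 -0.14145745  0.29639779] [-0.06367862 -0.16505422  0.05861502] 40.5
top sieve [ 0.5353 -0.3201] 0.07 [ 0.462 -0.395  0.174] [ 0.608 -0.307  0.187]
[-0.0013181   0.00740391  0.18088585]
  batten y -0.2897 -0.2601 0.1209
  batten y -0.3779 -0.3486 0.1209
scene sieve [ 0.5375 -0.3236] 0.0658 [ 0.462 -0.396  0.174] [ 0.611 -0.249  0.188]
[-0.00198641 -0.00188794  0.17982428]
  batten y -0.3174 -0.2626 0.1213
  batten y -0.3795 -0.319 0.1215<stdin>:5: RuntimeWarning: Mean of empty slice.
  ret = um.true_divide(
Traceback (most recent call last):
ValueError: zero-size array to reduction operation maximum which has no identity
```

View pics/s9.png

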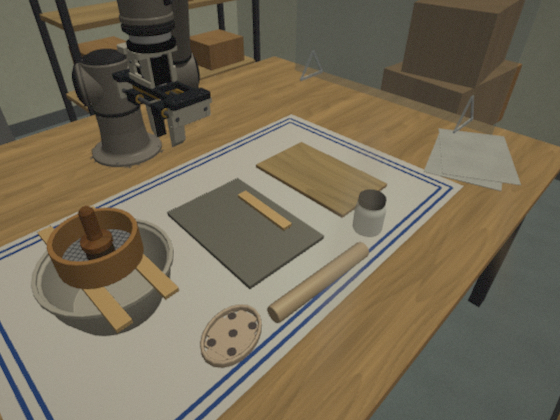

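The brush stands in the sieve at about (95,240), and everything is released. I check its tilt, then hand in.

Run:
```python
from h import *
P=cloud(cam("scene"));x,y,z=P[...,0],P[...,1],P[...,2]
b=(abs(x-.537)<.045)&(abs(y+.322)<.045)
for lo in(.15,.16,.19,.205,.22,.23):
    q=P[b&(z>lo)&(z<lo+.01)]
    if len(q):print(lo,len(q),q.mean(0).round(4),((q.min(0)+q.max(0))/2).round(4))
```

```text
0.15 81 [ 0.5547 -0.3256  0.1543] [ 0.5498 -0.3219  0.155 ]
0.16 166 [ 0.5544 -0.326   0.1656] [ 0.5408 -0.3212  0.165 ]
0.19 67 [ 0.5447 -0.3228  0.195 ] [ 0.5409 -0.3209  0.1948]
0.205 76 [ 0.5447 -0.3224  0.2099] [ 0.5412 -0.321   0.21  ]
0.22 75 [ 0.5447 -0.3227  0.2251] [ 0.542  -0.3213  0.2249]
0.23 131 [ 0.5402 -0.3218  0.235 ] [ 0.5384 -0.3206  0.2346]
```

The brush is upright and centred, with its tip at the expected height of about 0.236 m.

```bash
python3 -c "
from cell import robot
print(robot.hand_in())"
```

```text
the job is handed in; nothing more can be done
None
```

The job is handed in, with no verdict returned; by my last camera check both battens lay flat on the rim about 89 mm apart, the sieve stood level on them centred within about 4 mm, and the brush stood upright in its middle, all released.

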